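# Put three mixed-up medicine containers back into their own caddies

### The job

In each of the three grey caddies one container, in the end well nearest the robot, is of the wrong kind: change the squat jar, the square bottle and the slim bottle round so that each stands upright on the floor of that well in the caddy that holds two others of its own kind. To make room, stand one of them on the empty steel tray for the time being, letting go of it there; at the end the tray is empty again. Tip none of the containers over, and leave the thermometer, the finger oximeter and the clamp lying where they are.

Things in the scene. Friction and masses are not known exactly. Their poses are not given: they have to be found in the camera images.
- jar_mid (a point): The loose squat jar, at its centre, 28 mm above its underside: a round amber jar 46 mm in diameter and 56 mm tall including its white lid of the same width (top 19 mm), about 90 g. z is its upright axis. It starts in the open end well of one of the other kinds' caddies.
- square_mid (a point): The loose square bottle, at its centre, 40 mm above its underside: amber body 42 x 42 mm and 58 mm tall with a paper label, round white cap 28 mm wide above it, 80 mm tall in all, about 100 g. z is its upright axis, x and y are square to its flat sides. It starts in the open end well of another kind's caddy, turned up to 0.3 rad in it.
- slim_mid (a point): The loose slim round bottle, at its centre, 46 mm above its underside: amber body 34 mm in diameter, straight to 66 mm, white cap 24 mm wide above it, 92 mm tall in all, about 80 g. z is its upright axis. It starts in the open end well of another kind's caddy.
- jar_well (a point): Open end well of the jars' caddy, a fixed grey row of 3 square wells: point at the centre of the well floor, 4 mm above the dresser. Wells are 60 mm inside, walls 4 mm thick, rims 14 mm above the floor. z up; x runs along the row, away from the robot within 0.2 rad, to the other wells, centred 64 and 128 mm off, which hold two squat jars (56 mm tall, fixed, to stay).
- square_well (a point): Open end well of the square bottles' caddy, a fixed grey row of 3 square wells: point at the centre of the well floor, 4 mm above the dresser. Wells are 60 mm inside, walls 4 mm thick, rims 14 mm above the floor. z up; x runs along the row, away from the robot within 0.2 rad, to the other wells, centred 64 and 128 mm off, which hold two square bottles (80 mm tall, fixed, to stay).
- slim_well (a point): Open end well of the slim bottles' caddy, a fixed grey row of 3 square wells: point at the centre of the well floor, 4 mm above the dresser. Wells are 60 mm inside, walls 4 mm thick, rims 14 mm above the floor. z up; x runs along the row, away from the robot within 0.2 rad, to the other wells, centred 64 and 128 mm off, which hold two slim bottles (92 mm tall, fixed, to stay).
- tray_mid (a point): The empty steel tray, the free spot: point at its centre on its floor, 2 mm above the dresser. 140 mm along x, 110 mm along y, lip 3 mm thick standing 6 mm above its floor; z up. Fixed to the dresser.
- thermometer: White digital thermometer lying on the dresser between the caddies, 127 x 18 mm, 11 mm high, loose; origin near the middle of its underside, x along it towards its tip. Not to be moved.
- oximeter: White and grey finger oximeter lying on the dresser, 58 x 32 mm, 29 mm high, loose; origin at the middle of its underside, x along its length. Not to be moved.
- clamp: Blue plastic tube clamp like small scissors lying on the dresser, 87 x 48 mm, 8 mm high, loose; origin near the middle of its underside, x along it towards the jaws. Not to be moved.

How it is judged:
By the outcome, as a careful person would: the job done as asked, in the order asked, and still so for the second after the job is handed in, with the robot touching nothing.
It also fails if it takes over 115 s, if anything falls off the work surface, if the arm or the gripper's body presses on something with over 40 N, if the wrist force passes 120 N, or if a joint passes its speed limit or range.

### The arm

A 6-joint arm with a two-finger parallel gripper is mounted at the origin on the work surface. World frame = base frame: x ahead of the robot, y to its left, z up, the work surface at z = 0. Lengths are in m, angles in rad, forces in N, time in s.
With the tool pointing down it reaches from about 0.35 to 0.975 m from the base axis. Payload 7.1 kg.
Tool frame: the origin (TCP) lies on the centre line of the jaws, within the pads' length; the fingertips stand 17 mm ahead of it and the grasp point (between the pads) lies 2 mm behind it (robot.tips_ahead is the distance from the TCP to the fingertips, in m); z points along the fingers, y is the line along which they close (so a half turn about z gives the same grasp; the last joint's range is limited). The gripper opens to 88 mm and grips with 3 to 60 N. Pads are 20 mm wide; open, the fingers measure 115 mm over their backs; the gripper's body (75 mm by 178 mm) begins 61 mm behind the grasp point.
Start: joints at [-1.203, 0.423, 1.63, -0, 1.089, -0.019], TCP at [0.236, -0.579, 0.24] pointing down, gripper open.
Joint ranges: [-3, 3], [-0.9, 2.11], [0.09, 2.58], [-1.31, 4.45], [0.11, 2.69], [-2.54, 2.54]. Speed limits (rad/s): [2.39, 2.39, 3.01, 3.14, 3.14, 3.14].

### API

Orientations are given as [roll, pitch, yaw] about the fixed x, y, z axes, in that order (R = Rz(yaw) Ry(pitch) Rx(roll)).
In Python, from rig import robot gives the robot as it stands.
- The arm moves only by the tool move_arm, never from a script. Its argument "targets" is one flat list of numbers, 7 for each row, row after row: the shift along the tool's x, y, z in units of 0.05 m (1.0 is 0.05 m), then the turn, a rotation vector about the tool's x, y, z in units of 180 degrees (1.0 is 180 degrees), then the opening, from 0 (shut) to 1 (fully open). A call has 1 to 20 rows; each row shifts and turns the commanded pose from where the row before left it, along the tool's axes as they then stand; what a row does not reach is not made up. A row lasts 1/10 s, in which the tool goes at most 50 mm and 8.59 degrees, less where a joint would pass 70% of its speed; a pose out of reach is approached as far as the arm can. A call with a number of a shift or a turn outside -1 to 1 is refused whole. A call with a gripper value outside its range is refused whole. The fingers move at their own pace and stop on an object; "newtons" is the grip in N (left out, the last holds). Time passes only in rows, so rows that do not move let the fingers close. It gives the time, the measured TCP pose, the force, the opening and the grip force at its end, in the units of the state.
- robot.state(): the state, without advancing time (a new reading comes with each control period).
- robot.grab_frame(name): name is "side" or "top"; returns (picture, depth): 384x512x3 uint8, blue, green, red; 384x512 float32, m along the optical axis (not along the pixel's ray), 0 where there is no reading.
- robot.calibration(name): a dict with "fx", "fy", "cx", "cy" (pixels), "k1" (the pictures are not rectified: a ray, as slopes to the right and down, at radius r is drawn at 1 + k1 r^2 times it, then the intrinsics apply), "origin" and "rotation" of the camera in the world. Camera axes: x right, y down, z forward; pixel columns grow to the right and rows downward; lengths in m; the calibration is good to about 2 mm. A picture is of the moment at which its call begins. calibration takes no time and is no camera call.
- robot.finish_job(): hands the job in; it is judged then, once.
The state is a dict: "t": time; "joint_positions": joint angles; "qvel": joint speeds; "effort": joint torques, N m; "tool_pos": TCP position; "tcp_rot": TCP orientation; "force": force on the tool from outside, world axes, zero at the start; "moment": the same for the moment, N m; "gripper_width": finger opening in m; "grasp_force": force on a finger pad.
Only numpy, scipy, OpenCV 4.12 (cv2) and the standard library are available. Lean on these libraries where they do the work, as an engineer would, in place of code of your own. Each camera call takes 0.05 s, during which the arm holds its last target. There are 200 camera calls.

## Working session

There is one attempt and no reset: what is moved stays moved. The work goes in short steps, Python scripts to look and compute and a tool call to move; the robot and the scene stay as the last step left them, time stands still between calls to the robot, and variables do not carry over. Pictures are saved under pics/ and viewed, at most 14 in all, crops included, and the job is handed in when it is done.

Besides the shell and the picture viewer there is one more tool, called after "Request:" as name(argument=value, ...) on one line, values as JSON. move_arm: Moves the arm, as the interface text tells. Shifts and turns lie within -1 to 1; 1 stands for 0.05 m of shift or 180 degrees of turn. Its arguments: {"type":"object","properties":{"targets":{"type":"array","items":{"type":"number"}},"newtons":{"type":"number"}},"required":["targets"]}

```bash
mkdir -p pics; ls; python3 - <<'E'
from rig import robot
import cv2, numpy as np
for n in ("top","side"):
    p,d=robot.grab_frame(n); cv2.imwrite(f"pics/{n}0.png",p); np.savez(f"{n}0.npz",p=p,d=d)
    c=robot.calibration(n); print(n,c)
print(robot.state())
E
```

```text
pics
top {'fx': 435.10216819395066, 'fy': 435.10216819395066, 'cx': 256.8393051073174, 'cy': 192.74451158005215, 'k1': -0.055553115952274204, 'origin': array([ 0.30617968, -0.01224856,  1.17638432]), 'rotation': array([-2.92166503, -0.00388907, -1.55904406])}
side {'fx': 461.7899087058365, 'fy': 461.7899087058365, 'cx': 254.12142041520872, 'cy': 198.5194389597734, 'k1': -0.05633949971298938, 'origin': array([ 0.51371229, -0.70465225,  0.7263519 ]), 'rotation': array([-2.31500594, -0.01672892, -0.03155873])}
{'t': 0.1, 'joint_positions': array([-1.20301187e+00,  4.23748084e-01,  1.63062904e+00,  2.51949716e-05,
        1.08859971e+00, -1.90154878e-02]), 'qvel': array([-8.13536608e-04, -1.25269575e-03, -4.19751644e-03,  4.18818082e-05,
        2.28617177e-03,  3.97795871e-04]), 'effort': array([ 9.24765009e-04, -5.45618033e+01, -2.74325895e+01,  6.45901286e-02,
        1.88432011e-02, -1.98215588e-05]), 'tool_pos': array([ 0.23561115, -0.57835913,  0.23898354]), 'tcp_rot': array([-3.14020915e+00, -4.86211587e-05,  3.86788216e-01]), 'force': array([ 0.04816805,  0.51887545, -0.3747896 ]), 'moment': array([-0.01258065, -0.01670398, -0.01641466]), 'grasp_force': 0.0, 'gripper_width': 0.08782804152927175}
```

View pics/top0.png

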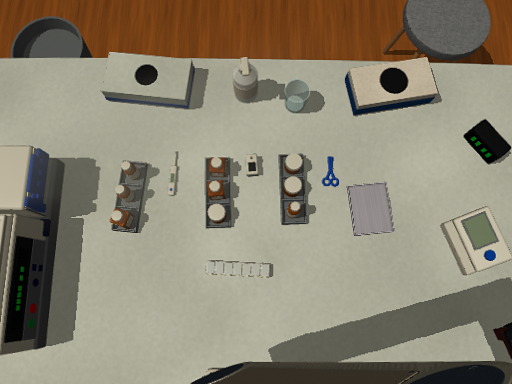

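View pics/side0.png

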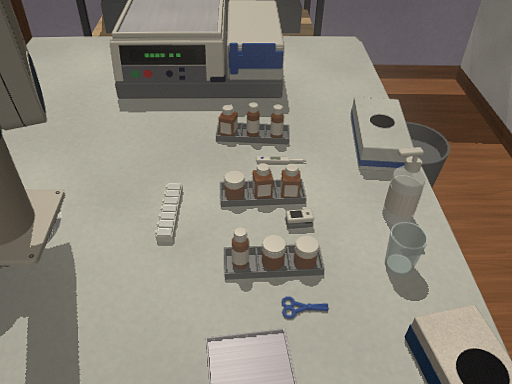

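The top view (x up, y to the left) shows three caddies:
- **Left:** the slim caddy, with the square bottle at about (120,217).
- **Middle:** the square caddy, with the jar at (217,212).
- **Right:** the jar caddy, with the slim bottle at (295,208).

The tray is at (370,209) and empty. The side view agrees: caddies at (253,130), (263,185) and (273,258).

```bash
cat > h.py <<'E'
import numpy as np, cv2
from scipy.spatial.transform import Rotation as Ro
from rig import robot
def cam(n):
    c=robot.calibration(n); K=np.array([[c['fx'],0,c['cx']],[0,c['fy'],c['cy']],[0,0,1]])
    return K,np.array([c['k1'],0,0,0,0]),c['origin'],Ro.from_euler('xyz',c['rotation']).as_matrix()
def rays(n,uv):
    K,D,o,R=cam(n)
    s=cv2.undistortPoints(np.float64(uv).reshape(-1,1,2),K,D)[:,0]
    return o,np.c_[s,np.ones(len(s))]@R.T
def plane(n,uv,z):
    o,r=rays(n,uv); return o+r*((z-o[2])/r[:,2])[:,None]
def cloud(n,d):
    v,u=np.mgrid[:d.shape[0],:d.shape[1]]
    o,r=rays(n,np.c_[u.ravel(),v.ravel()]); P=o+r*d.ravel()[:,None]
    P[d.ravel()==0]=np.nan
    return P.reshape(*d.shape,3)
E
python3 - <<'E'
from h import *
A={n:np.load(n+'0.npz') for n in('top','side')}
C={n:cloud(n,A[n]['d']) for n in A}
# dresser height check
for n,(u,v) in {'top':(250,235),'side':(200,300)}.items():
    q=C[n][v-4:v+5,u-4:u+5].reshape(-1,3); print(n,'dresser',np.nanmean(q,0).round(4),np.nanstd(q[:,2]).round(4))
near={'square':(120,217),'jar':(217,212),'slim':(295,208)}
box={'slimcad':(100,155,155,238),'sqcad':(198,150,238,234),'jarcad':(272,146,314,230),'tray':(342,176,398,242)}
for k,(u,v) in near.items():
    p0=plane('top',[(u,v)],.07)[0]
    for n in C:
        P=C[n].reshape(-1,3); m=(np.hypot(*(P[:,:2]-p0[:2]).T)<.04)&(P[:,2]>.03); q=P[m]
        zt=np.percentile(q[:,2],95); t=q[q[:,2]>zt-.006]
        print(k,n,'ztop',zt.round(4),'n',len(t),'mid',((t.min(0)+t.max(0))/2)[:2].round(4),'mean',t.mean(0)[:2].round(4),'ext',np.ptp(t,0)[:2].round(3))
for k,(a,b,c,d) in box.items():
    lo,hi=((.010,.024) if k!='tray' else (.0045,.012))
    P0=C['top'][b:d,a:c].reshape(-1,3); r=np.nanmin(P0,0)[:2]-.02,np.nanmax(P0,0)[:2]+.02
    for n in C:
        P=C[n].reshape(-1,3); q=P[(P[:,:2]>r[0]).all(1)&(P[:,:2]<r[1]).all(1)&(P[:,2]>lo)&(P[:,2]<hi)]
        if len(q)>9: print(k,n,len(q),np.median(q[:,2]).round(4),[np.round(x,4) for x in cv2.minAreaRect(q[:,:2].astype(np.float32))])
for n in A: 
    for i,(a,b,c,d) in enumerate([(95,145,405,245)] if n=='top' else [(200,90,330,290)]):
        cv2.imwrite(f'pics/{n}_crop.png',cv2.resize(A[n]['p'][b:d,a:c],None,fx=2.5 if n=='top' else 3,fy=2.5 if n=='top' else 3,interpolation=cv2.INTER_CUBIC))
E
```

```text
top dresser [ 0.4516  0.0035 -0.001 ] 0.0022
side dresser [ 4.404e-01 -1.962e-01  3.000e-04] 0.0013
square top ztop 0.0851 n 100 mid [0.4879 0.345 ] mean [0.4876 0.3453] ext [0.027 0.028]
square side ztop 0.0857 n 65 mid [0.4892 0.3431] mean [0.4888 0.3413] ext [0.026 0.029]
jar top ztop 0.0617 n 211 mid [0.5047 0.0936] mean [0.5046 0.0928] ext [0.045 0.045]
jar side ztop 0.0624 n 233 mid [0.5049 0.0902] mean [0.5057 0.0883] ext [0.045 0.047]
slim top ztop 0.0973 n 70 mid [ 0.5158 -0.1096] mean [ 0.5159 -0.1098] ext [0.024 0.023]
slim side ztop 0.0976 n 115 mid [ 0.5166 -0.1123] mean [ 0.5169 -0.1135] ext [0.023 0.026]
slimcad top 422 0.0162 [array([0.5549, 0.3368]), array([0.0705, 0.1984]), np.float64(85.0383)]
slimcad side 597 0.0171 [array([0.5549, 0.3352]), array([0.0732, 0.1958]), np.float64(85.4204)]
sqcad top 395 0.0161 [array([0.5697, 0.0732]), array([0.1971, 0.1116]), np.float64(1.8408)]
sqcad side 787 0.0171 [array([0.5701, 0.0925]), array([0.1963, 0.0718]), np.float64(1.8674)]
jarcad top 395 0.0164 [array([ 0.581 , -0.1096]), array([0.1959, 0.0685]), np.float64(2.1644)]
jarcad side 983 0.017 [array([ 0.5825, -0.1119]), array([0.1964, 0.072 ]), np.float64(1.976)]
tray top 265 0.0061 [array([ 0.5243, -0.3229]), array([0.1971, 0.183 ]), np.float64(3.5523)]
tray side 791 0.0065 [array([ 0.5371, -0.3007]), array([0.2056, 0.1387]), np.float64(3.515)]
```

View pics/top_crop.png

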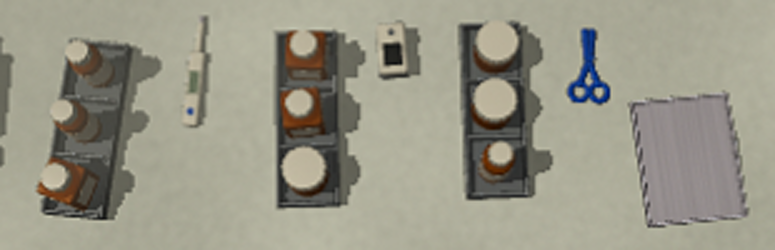

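```bash
python3 - <<'E'
from h import *
A={n:np.load(n+'0.npz') for n in('top','side')}
C={n:cloud(n,A[n]['d']) for n in A}
for n in C:
    P=C[n].reshape(-1,3)
    for lo,hi in((.052,.066),(.03,.066)):
        q=P[(np.hypot(*(P[:,:2]-[.4885,.344]).T)<.036)&(P[:,2]>lo)&(P[:,2]<hi)]
        print(n,len(q),[np.round(x,4) for x in cv2.minAreaRect(q[:,:2].astype(np.float32))])
# tray by its colour, onto z=5mm
for n,(u,v),w in(('top',(370,209),45),('side',(250,365),60)):
    p=cv2.cvtColor(A[n]['p'],cv2.COLOR_BGR2LAB).astype(int); m=(np.abs(p-np.median(p[v-5:v+6,u-5:u+6].reshape(-1,3),0)).max(2)<14).astype(np.uint8)
    m=cv2.morphologyEx(m,cv2.MORPH_CLOSE,np.ones((5,5))); m=cv2.morphologyEx(m,cv2.MORPH_OPEN,np.ones((3,3)))
    _,L=cv2.connectedComponents(m); c=max(cv2.findContours((L==L[v,u]).astype(np.uint8),0,2)[0],key=cv2.contourArea)
    q=plane(n,c[:,0],.003); print(n,[np.round(x,4) for x in cv2.minAreaRect(q[:,:2].astype(np.float32))])
u=C['top'][200:218,362:378].reshape(-1,3); print('tray floor',np.nanmean(u,0))
E
```

```text
top 141 [array([0.4876, 0.3452]), array([0.0435, 0.0422]), np.float64(71.1922)]
top 188 [array([0.4874, 0.3452]), array([0.0438, 0.0426]), np.float64(71.3187)]
side 124 [array([0.4884, 0.3428]), array([0.0452, 0.0414]), np.float64(72.563)]
side 255 [array([0.4886, 0.3424]), array([0.0452, 0.0433]), np.float64(73.5674)]
top [array([ 0.5309, -0.3266]), array([0.1412, 0.1159]), np.float64(6.0117)]
side [array([ 0.5301, -0.3167]), array([0.0902, 0.1457]), np.float64(88.7784)]
tray floor [ 0.52845057 -0.32518639  0.00065296]
```

View pics/side_crop.png

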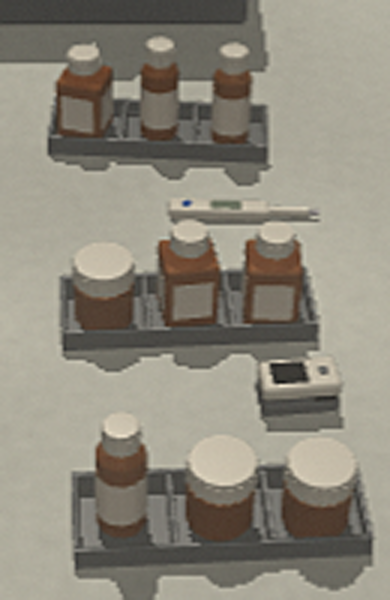

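```bash
cat >> h.py <<'E'
def go(p,yaw):
    "turn about tool z, then shift in the turned tool's axes, in move units"
    s=robot.state(); y0=s['tcp_rot'][2]; d=np.array(p)-s['tool_pos']
    R=Ro.from_euler('xyz',[np.pi,0,yaw]).as_matrix()
    t=-((yaw-y0+np.pi)%(2*np.pi)-np.pi)/np.pi
    print('t',round(s['t'],2),'turn',round(t,4),'shift',(R.T@d/.05).round(2),'q6',s['joint_positions'][5].round(2),'rot',s['tcp_rot'].round(3))
E
python3 -c "
from h import *
go([.5162,-.111,.16],.036)
A=np.load('top0.npz');P=cloud('top',A['d']).reshape(-1,3)
q=P[(P[:,1]>.35)&(P[:,1]<.8)&(P[:,2]>.11)&(P[:,0]>.1)&(P[:,0]<.8)];print(q.min(0),q.max(0))"
```

```text
t 0.1 turn 0.1117 shift [ 5.94 -9.14  1.58] q6 -0.02 rot [-3.14  -0.     0.387]
[0.14943175 0.52274711 0.11000618] [0.64802975 0.63420831 0.19089949]
```

Request:
move_arm(targets=[0, 0, 0, 0, 0, 0.0372, 1, 0, 0, 0, 0, 0, 0.0372, 1, 0, 0, 0, 0, 0, 0.0372, 1, 0.371, -0.571, 0.099, 0, 0, 0, 1, 0.371, -0.571, 0.099, 0, 0, 0, 1, 0.371, -0.571, 0.099, 0, 0, 0, 1, 0.371, -0.571, 0.099, 0, 0, 0, 1, 0.371, -0.571, 0.099, 0, 0, 0, 1, 0.371, -0.571, 0.099, 0, 0, 0, 1, 0.371, -0.571, 0.099, 0, 0, 0, 1, 0.371, -0.571, 0.099, 0, 0, 0, 1, 0.371, -0.571, 0.099, 0, 0, 0, 1, 0.371, -0.571, 0.099, 0, 0, 0, 1, 0.371, -0.571, 0.099, 0, 0, 0, 1, 0.371, -0.571, 0.099, 0, 0, 0, 1, 0.371, -0.571, 0.099, 0, 0, 0, 1, 0.371, -0.571, 0.099, 0, 0, 0, 1, 0.371, -0.571, 0.099, 0, 0, 0, 1, 0.371, -0.571, 0.099, 0, 0, 0, 1, 0, 0, 0, 0, 0, 0, 1], newtons=15)

```text
t: 2.1
tool_pos: [0.517, -0.1088, 0.1597]
tcp_rot: [-3.141, 0.0, 0.04]
force: [-0.4, -0.3, -0.2]
gripper_width: 0.0881
grasp_force: 0.0
```

```bash
python3 -c "
from h import *
go([.5162,-.111,.044],.036); print(robot.state()['tool_pos'],robot.state()['force'])
p,d=robot.grab_frame('side');cv2.imwrite('pics/s1.png',cv2.resize(p[90:330,150:400],None,fx=2,fy=2))"
```

```text
t 2.1 turn 0.0012 shift [-0.02  0.04  2.31] q6 1.3 rot [-3.141  0.     0.04 ]
[ 0.51701389 -0.10881206  0.15974182] [-0.40304228 -0.31543555 -0.17928785]
```

View pics/s1.png

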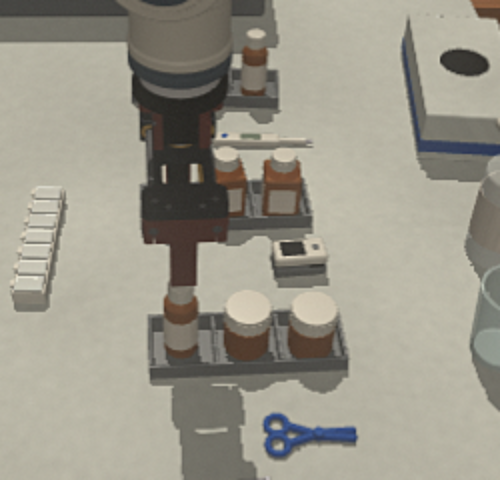

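The gripper's narrow side lies along the row and the finger is over the slim bottle (180,300 in the crop). I'll descend and grip.

Request:
move_arm(targets=[-0.02, 0.04, 0.3, 0, 0, 0, 1, 0, 0, 0.4, 0, 0, 0, 1, 0, 0, 0.4, 0, 0, 0, 1, 0, 0, 0.4, 0, 0, 0, 1, 0, 0, 0.4, 0, 0, 0, 1, 0, 0, 0.3, 0, 0, 0, 1, 0, 0, 0.11, 0, 0, 0, 1, 0, 0, 0, 0, 0, 0, 1, 0, 0, 0, 0, 0, 0, 0.2, 0, 0, 0, 0, 0, 0, 0.2, 0, 0, 0, 0, 0, 0, 0.2, 0, 0, 0, 0, 0, 0, 0.2, 0, 0, 0, 0, 0, 0, 0.2, 0, 0, 0, 0, 0, 0, 0.2, 0, 0, 0, 0, 0, 0, 0.2, 0, 0, 0, 0, 0, 0, 0.2], newtons=15)

```text
t: 3.75
tool_pos: [0.515, -0.1135, 0.045]
tcp_rot: [-3.142, -0.0, 0.036]
force: [-0.6, 0.6, 1.2]
gripper_width: 0.034
grasp_force: 15.0
```

Request:
move_arm(targets=[0, 0, -0.1, 0, 0, 0, 0.2, 0, 0, -0.2, 0, 0, 0, 0.2, 0, 0, -0.4, 0, 0, 0, 0.2, 0, 0, -0.4, 0, 0, 0, 0.2, 0, 0, -0.4, 0, 0, 0, 0.2, 0, 0, -0.4, 0, 0, 0, 0.2, 0, 0, -0.3, 0, 0, 0, 0.2, 0, 0, -0.1, 0, 0, 0, 0.2])

```text
t: 4.55
tool_pos: [0.5159, -0.1138, 0.1623]
tcp_rot: [3.141, -0.003, 0.036]
force: [-0.4, -0.5, -1.1]
gripper_width: 0.0337
grasp_force: 15.0
```

```bash
python3 -c "
from h import *
go([.53,-.327,.16],.1); s=robot.state();print(s['tool_pos'],s['force'],s['gripper_width'],s['grasp_force'])"
```

```text
t 4.55 turn -0.0203 shift [-0.14  4.27  0.05] q6 1.29 rot [ 3.141e+00 -3.000e-03  3.600e-02]
[ 0.51587271 -0.11382101  0.16226319] [-0.44259685 -0.50104035 -1.14521572] 0.033674554815573784 14.999867677688599
```

Request:
move_arm(targets=[0, 0.2, 0, 0, 0, 0, 0.2, 0.01, 0.4, 0, 0, 0, 0, 0.2, 0.02, 0.5, 0, 0, 0, 0, 0.2, 0.02, 0.5, 0, 0, 0, 0, 0.2, 0.02, 0.5, 0, 0, 0, 0, 0.2, 0.02, 0.5, 0, 0, 0, 0, 0.2, 0.02, 0.5, 0, 0, 0, 0, 0.2, 0.02, 0.5, 0, 0, 0, 0, 0.2, 0, 0.4, 0, 0, 0, 0, 0.2, 0, 0.2, 0, 0, 0, 0, 0.2, 0, 0.07, 0, 0, 0, 0, 0.2, 0, 0, 0.2, 0, 0, 0, 0.2, 0, 0, 0.4, 0, 0, 0, 0.2, 0, 0, 0.4, 0, 0, 0, 0.2, 0, 0, 0.4, 0, 0, 0, 0.2, 0, 0, 0.4, 0, 0, 0, 0.2, 0, 0, 0.25, 0, 0, 0, 0.2, 0, 0, 0.1, 0, 0, 0, 0.2, 0, 0, 0.05, 0, 0, 0, 0.2, 0, 0, 0, 0, 0, 0, 0.2])

```text
t: 6.55
tool_pos: [0.5294, -0.3267, 0.0502]
tcp_rot: [3.141, -0.0, 0.036]
force: [0.2, -0.8, -0.5]
gripper_width: 0.0341
grasp_force: 15.0
```

```bash
python3 -c "
from h import *
go([.53,-.327,.042],.036); s=robot.state();print(s['tool_pos'],s['force'],s['gripper_width'],s['grasp_force'])
p,d=robot.grab_frame('side');cv2.imwrite('pics/s2.png',cv2.resize(p[150:384,130:400],None,fx=2,fy=2))"
```

```text
t 6.55 turn 0.0001 shift [0.01 0.01 0.16] q6 0.96 rot [ 3.141 -0.     0.036]
[ 0.52941606 -0.32666148  0.05021788] [ 0.18027077 -0.77463726 -0.4660836 ] 0.03405669975071216 14.999913275241852
```

View pics/s2.png

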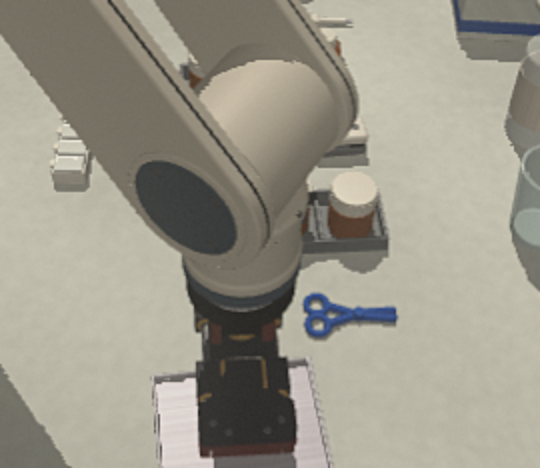

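The gripper is over the tray and the force shows the bottle is still about 6 mm off its floor.

Request:
move_arm(targets=[0, 0, 0.05, 0, 0, 0, 0.2, 0, 0, 0.04, 0, 0, 0, 0.2, 0, 0, 0.03, 0, 0, 0, 0.2, 0, 0, 0, 0, 0, 0, 0.2, 0, 0, 0, 0, 0, 0, 0.2])

```text
t: 7.1
tool_pos: [0.5291, -0.3267, 0.044]
tcp_rot: [-3.142, 0.0, 0.036]
force: [0.7, 0.1, -1.0]
gripper_width: 0.0337
grasp_force: 15.0
```

Request:
move_arm(targets=[0, 0, 0.02, 0, 0, 0, 0.2, 0, 0, 0.02, 0, 0, 0, 0.2, 0, 0, 0, 0, 0, 0, 0.2])

```text
t: 7.4
tool_pos: [0.5293, -0.3268, 0.043]
tcp_rot: [3.141, -0.0, 0.036]
force: [-2.2, 1.2, 8.8]
gripper_width: 0.0338
grasp_force: 15.0
```

Contact is made at 9 N, so I'll release and rise.

Request:
move_arm(targets=[0, 0, -0.02, 0, 0, 0, 0.45, 0, 0, 0, 0, 0, 0, 0.6, 0, 0, 0, 0, 0, 0, 0.8, 0, 0, 0, 0, 0, 0, 1, 0, 0, 0, 0, 0, 0, 1, 0, 0, 0, 0, 0, 0, 1, 0, 0, -0.2, 0, 0, 0, 1, 0, 0, -0.4, 0, 0, 0, 1, 0, 0, -0.5, 0, 0, 0, 1, 0, 0, -0.5, 0, 0, 0, 1, 0, 0, -0.5, 0, 0, 0, 1, 0, 0, -0.2, 0, 0, 0, 1, 0, 0, 0, 0, 0, 0, 1])

```text
t: 8.7
tool_pos: [0.53, -0.3273, 0.1599]
tcp_rot: [3.14, -0.003, 0.036]
force: [0.7, -0.2, -0.3]
gripper_width: 0.0877
grasp_force: 0.0
```

```bash
python3 -c "
from h import *
go([.5048,.0919,.16],.033); s=robot.state();print(s['tool_pos'],s['force'],s['gripper_width'],s['grasp_force'])"
```

```text
t 8.7 turn 0.001 shift [-0.23 -8.4  -0.  ] q6 0.96 rot [ 3.14e+00 -3.00e-03  3.60e-02]
[ 0.53001503 -0.32727839  0.15990647] [ 0.6927511  -0.19883783 -0.34996686] 0.08766414606186113 0.0
```

Request:
move_arm(targets=[0, -0.3, 0, 0, 0, 0, 1, 0, -0.5, 0, 0, 0, 0, 1, -0.02, -0.6, 0, 0, 0, 0, 1, -0.02, -0.6, 0, 0, 0, 0, 1, -0.02, -0.6, 0, 0, 0, 0, 1, -0.02, -0.6, 0, 0, 0, 0, 1, -0.02, -0.6, 0, 0, 0, 0, 1, -0.02, -0.6, 0, 0, 0, 0, 1, -0.02, -0.6, 0, 0, 0, 0, 1, -0.02, -0.6, 0, 0, 0, 0, 1, -0.02, -0.6, 0, 0, 0, 0, 1, -0.02, -0.6, 0, 0, 0, 0, 1, -0.02, -0.6, 0, 0, 0, 0, 1, -0.02, -0.6, 0, 0, 0, 0, 1, 0, -0.3, 0, 0, 0, 0, 1, 0, -0.1, 0, 0, 0, 0, 1, 0, 0, 0, 0, 0, 0, 1, 0, 0, 0, 0, 0, 0, 1])

```text
t: 10.5
tool_pos: [0.5018, 0.0919, 0.1577]
tcp_rot: [3.141, 0.001, 0.036]
force: [-0.5, -0.6, -0.9]
gripper_width: 0.0881
grasp_force: 0.0
```

```bash
python3 -c "
from h import *
go([.5048,.0919,.044],.033)
p,d=robot.grab_frame('side');cv2.imwrite('pics/s3.png',cv2.resize(p[90:384,150:400],None,fx=2,fy=2))"
```

```text
t 10.5 turn 0.0009 shift [0.06 0.   2.27] q6 1.69 rot [3.141e+00 1.000e-03 3.600e-02]
```

View pics/s3.png

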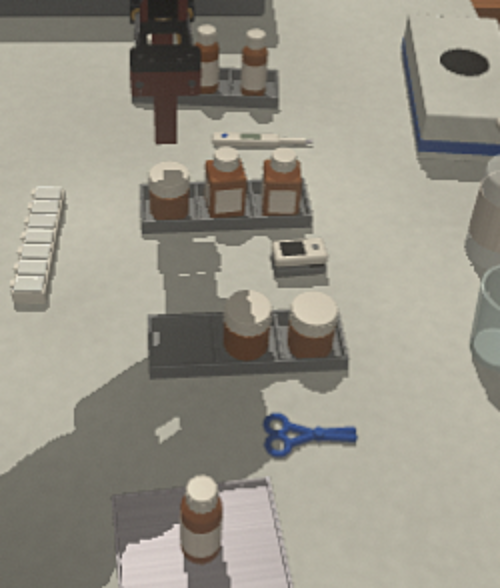

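The slim bottle stands upright on the tray (200,520 in the crop), released. The jar is below the fingers, so I'll descend and grip it.

Request:
move_arm(targets=[0.05, 0, 0.2, 0, 0, 0, 1, 0, 0, 0.4, 0, 0, 0, 1, 0, 0, 0.4, 0, 0, 0, 1, 0, 0, 0.4, 0, 0, 0, 1, 0, 0, 0.4, 0, 0, 0, 1, 0, 0, 0.3, 0, 0, 0, 1, 0, 0, 0.18, 0, 0, 0, 1, 0, 0, 0, 0, 0, 0, 1, 0, 0, 0, 0, 0, 0, 0.3, 0, 0, 0, 0, 0, 0, 0.3, 0, 0, 0, 0, 0, 0, 0.3, 0, 0, 0, 0, 0, 0, 0.3, 0, 0, 0, 0, 0, 0, 0.3, 0, 0, 0, 0, 0, 0, 0.3])

```text
t: 11.95
tool_pos: [0.5046, 0.0927, 0.0443]
tcp_rot: [-3.142, -0.0, 0.036]
force: [-0.1, -0.6, 2.9]
gripper_width: 0.0457
grasp_force: 15.0
```

Request:
move_arm(targets=[0, 0, -0.1, 0, 0, 0, 0.3, 0, 0, -0.2, 0, 0, 0, 0.3, 0, 0, -0.4, 0, 0, 0, 0.3, 0, 0, -0.5, 0, 0, 0, 0.3, 0, 0, -0.5, 0, 0, 0, 0.3, 0, 0, -0.4, 0, 0, 0, 0.3, 0, 0, -0.2, 0, 0, 0, 0.3, 0, 0.21, 0, 0, 0, 0, 0.3, 0.02, 0.4, 0, 0, 0, 0, 0.3, 0.02, 0.5, 0, 0, 0, 0, 0.3, 0.02, 0.5, 0, 0, 0, 0, 0.3, 0.02, 0.5, 0, 0, 0, 0, 0.3, 0.02, 0.5, 0, 0, 0, 0, 0.3, 0.01, 0.5, 0, 0, 0, 0, 0.3, 0, 0.5, 0, 0, 0, 0, 0.3, 0, 0.4, 0, 0, 0, 0, 0.3, 0, 0.1, 0, 0, 0, 0, 0.3, 0, 0, 0, 0, 0, 0, 0.3])

```text
t: 13.75
tool_pos: [0.5166, -0.1131, 0.1581]
tcp_rot: [-3.141, 0.002, 0.034]
force: [-0.2, -0.2, -1.3]
gripper_width: 0.0456
grasp_force: 15.0
```

```bash
python3 -c "
from h import *
go([.5178,-.113,.044],.036); s=robot.state();print(s['tool_pos'],s['force'],s['gripper_width'],s['grasp_force'])"
```

```text
t 13.75 turn -0.0005 shift [ 0.02 -0.    2.28] q6 1.3 rot [-3.141e+00  2.000e-03  3.400e-02]
[ 0.5166394  -0.11314546  0.15811348] [-0.19681814 -0.24345623 -1.33109236] 0.04562865348773288 14.999837726354599
```

Request:
move_arm(targets=[0.02, 0, 0.2, 0, 0, 0, 0.3, 0, 0, 0.4, 0, 0, 0, 0.3, 0, 0, 0.4, 0, 0, 0, 0.3, 0, 0, 0.4, 0, 0, 0, 0.3, 0, 0, 0.4, 0, 0, 0, 0.3, 0, 0, 0.2, 0, 0, 0, 0.3, 0, 0, 0.12, 0, 0, 0, 0.3, 0, 0, 0.08, 0, 0, 0, 0.3, 0, 0, 0.06, 0, 0, 0, 0.3, 0, 0, 0.03, 0, 0, 0, 0.3, 0, 0, 0, 0, 0, 0, 0.3])

```text
t: 14.85
tool_pos: [0.5186, -0.1125, 0.0448]
tcp_rot: [3.141, -0.001, 0.036]
force: [-0.3, 0.2, -1.7]
gripper_width: 0.0459
grasp_force: 15.0
```

Request:
move_arm(targets=[0, 0, 0.02, 0, 0, 0, 0.3, 0, 0, 0.01, 0, 0, 0, 0.3, 0, 0, 0, 0, 0, 0, 0.3])

```text
t: 15.15
tool_pos: [0.5188, -0.1126, 0.0442]
tcp_rot: [3.141, -0.001, 0.036]
force: [-2.6, 0.3, 10.3]
gripper_width: 0.0455
grasp_force: 15.0
```

Request:
move_arm(targets=[0, 0, -0.02, 0, 0, 0, 0.6, 0, 0, 0, 0, 0, 0, 0.7, 0, 0, 0, 0, 0, 0, 0.85, 0, 0, 0, 0, 0, 0, 1, 0, 0, 0, 0, 0, 0, 1, 0, 0, -0.2, 0, 0, 0, 1, 0, 0, -0.4, 0, 0, 0, 1, 0, 0, -0.5, 0, 0, 0, 1, 0, 0, -0.5, 0, 0, 0, 1, 0, 0, -0.5, 0, 0, 0, 1, 0, 0, -0.4, 0, 0, 0, 1, 0, 0, 0, 0, 0, 0, 1])

```text
t: 16.35
tool_pos: [0.5202, -0.1129, 0.1721]
tcp_rot: [3.14, -0.005, 0.036]
force: [0.4, 0.6, 0.1]
gripper_width: 0.0878
grasp_force: 0.0
```

Request:
move_arm(targets=[0, 0, 0, 0, 0, -0.0444, 1, 0, 0, 0, 0, 0, -0.0444, 1, 0, 0, 0, 0, 0, -0.0444, 1, 0, 0, 0, 0, 0, -0.0444, 1, 0, 0, 0, 0, 0, -0.0444, 1, 0, 0, 0, 0, 0, -0.0444, 1, 0, 0, 0, 0, 0, -0.0444, 1, 0, 0, 0, 0, 0, -0.0444, 1, 0, 0, 0, 0, 0, -0.0444, 1, 0, 0, 0, 0, 0, -0.0444, 1, 0, 0, 0, 0, 0, -0.0444, 1, 0, 0, 0, 0, 0, -0.0444, 1, 0, 0, 0, 0, 0, -0.0444, 1, 0, 0, 0, 0, 0, -0.0444, 1, 0, 0, 0, 0, 0, -0.0444, 1, 0, 0, 0, 0, 0, -0.0444, 1, 0, 0, 0, 0, 0, -0.0444, 1, 0, 0, 0, 0, 0, -0.0444, 1, 0, 0, 0, 0, 0, -0.0444, 1, 0, 0, 0, 0, 0, -0.0444, 1])

```text
t: 18.35
tool_pos: [0.5178, -0.1123, 0.1681]
tcp_rot: [-3.141, -0.001, 2.832]
force: [0.3, -0.3, -1.0]
gripper_width: 0.0879
grasp_force: 0.0
```

```bash
python3 -c "
from h import *
go([.4885,.3435,.16],2.827); s=robot.state();print(s['tool_pos'],s['force'])"
```

```text
t 18.35 turn 0.0015 shift [3.38 8.49 0.16] q6 -1.5 rot [-3.141e+00 -1.000e-03  2.832e+00]
[ 0.5177684  -0.11234013  0.16811693] [ 0.25237443 -0.27444957 -0.96259672]
```

Request:
move_arm(targets=[0.1, 0.25, 0.01, 0, 0, 0, 1, 0.21, 0.53, 0.01, 0, 0, 0, 1, 0.21, 0.53, 0.01, 0, 0, 0, 1, 0.21, 0.53, 0.01, 0, 0, 0, 1, 0.21, 0.53, 0.01, 0, 0, 0, 1, 0.21, 0.53, 0.01, 0, 0, 0, 1, 0.21, 0.53, 0.01, 0, 0, 0, 1, 0.21, 0.53, 0.01, 0, 0, 0, 1, 0.21, 0.53, 0.01, 0, 0, 0, 1, 0.21, 0.53, 0.01, 0, 0, 0, 1, 0.21, 0.53, 0.01, 0, 0, 0, 1, 0.21, 0.53, 0.01, 0, 0, 0, 1, 0.21, 0.53, 0.01, 0, 0, 0, 1, 0.21, 0.53, 0.01, 0, 0, 0, 1, 0.21, 0.53, 0.01, 0, 0, 0, 1, 0.21, 0.53, 0.01, 0, 0, 0, 1, 0.13, 0.29, 0, 0, 0, 0, 1, 0, 0, 0, 0, 0, 0, 1, 0, 0, 0, 0, 0, 0, 1])

```text
t: 20.25
tool_pos: [0.4889, 0.3431, 0.1605]
tcp_rot: [-3.14, -0.001, 2.825]
force: [1.2, 0.3, -0.2]
gripper_width: 0.0875
grasp_force: 0.0
```

```bash
python3 -c "
from h import *
go([.4885,.3435,.044],2.827); print(robot.state()['tool_pos'])
p,d=robot.grab_frame('side');cv2.imwrite('pics/s4.png',cv2.resize(p[60:290,170:400],None,fx=2.5,fy=2.5))"
```

```text
t 20.25 turn -0.0005 shift [0.01 0.01 2.33] q6 -0.66 rot [-3.140e+00 -1.000e-03  2.825e+00]
[0.4888596  0.34307064 0.16053522]
```

View pics/s4.png

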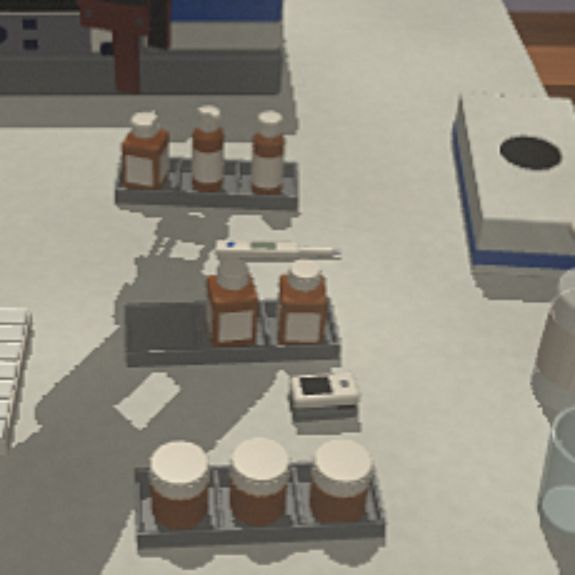

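The three jars now stand in their caddy (180,480 in the crop). The gripper is above the square bottle, so I'll descend.

Request:
move_arm(targets=[0, 0, 0.2, 0, 0, 0, 1, 0, 0, 0.4, 0, 0, 0, 1, 0, 0, 0.4, 0, 0, 0, 1, 0, 0, 0.4, 0, 0, 0, 1, 0, 0, 0.4, 0, 0, 0, 1, 0, 0, 0.3, 0, 0, 0, 1, 0, 0, 0.18, 0, 0, 0, 1, 0, 0, 0.03, 0, 0, 0, 1, 0, 0, 0, 0, 0, 0, 0.3, 0, 0, 0, 0, 0, 0, 0.3, 0, 0, 0, 0, 0, 0, 0.3, 0, 0, 0, 0, 0, 0, 0.3, 0, 0, 0, 0, 0, 0, 0.3, 0, 0, 0, 0, 0, 0, 0.3])

```text
t: 21.7
tool_pos: [0.4896, 0.3436, 0.0457]
tcp_rot: [3.141, 0.0, 2.826]
force: [-0.6, -0.5, 0.4]
gripper_width: 0.0432
grasp_force: 0.0
```

Request:
move_arm(targets=[0, 0, 0, 0, 0, 0, 0.3, 0, 0, 0, 0, 0, 0, 0.3, 0, 0, 0, 0, 0, 0, 0.3])

```text
t: 22.0
tool_pos: [0.4896, 0.3436, 0.0457]
tcp_rot: [3.141, 0.0, 2.826]
force: [-0.1, 0.5, 2.7]
gripper_width: 0.0418
grasp_force: 15.0
```

Request:
move_arm(targets=[0, 0, -0.1, 0, 0, 0, 0.3, 0, 0, -0.2, 0, 0, 0, 0.3, 0, 0, -0.4, 0, 0, 0, 0.3, 0, 0, -0.5, 0, 0, 0, 0.3, 0, 0, -0.5, 0, 0, 0, 0.3, 0, 0, -0.4, 0, 0, 0, 0.3, 0, 0, -0.2, 0, 0, 0, 0.3, 0, 0, 0, 0, 0, -0.028, 0.3, 0, 0, 0, 0, 0, -0.028, 0.3, 0, 0, 0, 0, 0, -0.028, 0.3, 0, 0, 0, 0, 0, -0.027, 0.3, 0, 0, 0, 0, 0, 0, 0.3])

```text
t: 23.2
tool_pos: [0.4892, 0.3433, 0.1602]
tcp_rot: [-3.141, -0.001, -3.108]
force: [0.4, -0.6, -0.4]
gripper_width: 0.042
grasp_force: 15.0
```

```bash
python3 -c "
from h import *
go([.506,.0914,.16],3.175); s=robot.state();print(s['tool_pos'],s['gripper_width'])"
```

```text
t 23.2 turn 0.0001 shift [-0.17 -5.05  0.  ] q6 -1.01 rot [-3.141e+00 -1.000e-03 -3.108e+00]
[0.48920377 0.34326677 0.16022536] 0.04202125936835402
```

Request:
move_arm(targets=[0, -0.2, 0, 0, 0, 0, 0.3, -0.01, -0.4, 0, 0, 0, 0, 0.3, -0.02, -0.5, 0, 0, 0, 0, 0.3, -0.02, -0.5, 0, 0, 0, 0, 0.3, -0.02, -0.5, 0, 0, 0, 0, 0.3, -0.02, -0.5, 0, 0, 0, 0, 0.3, -0.02, -0.5, 0, 0, 0, 0, 0.3, -0.02, -0.5, 0, 0, 0, 0, 0.3, -0.02, -0.5, 0, 0, 0, 0, 0.3, -0.02, -0.5, 0, 0, 0, 0, 0.3, 0, -0.3, 0, 0, 0, 0, 0.3, 0, -0.15, 0, 0, 0, 0, 0.3, 0, 0, 0, 0, 0, 0, 0.3, 0, 0, 0, 0, 0, 0, 0.3])

```text
t: 24.6
tool_pos: [0.5063, 0.0917, 0.1605]
tcp_rot: [3.141, 0.0, -3.109]
force: [-0.5, 0.6, -1.2]
gripper_width: 0.0417
grasp_force: 15.0
```

```bash
python3 -c "
from h import *
go([.506,.0914,.046],3.175); s=robot.state();print(s['tool_pos'],s['gripper_width'])"
```

```text
t 24.6 turn -0.0002 shift [ 0.01 -0.01  2.29] q6 -1.45 rot [ 3.141  0.    -3.109]
[0.50634361 0.09169952 0.16051161] 0.04172350386249812
```

Request:
move_arm(targets=[0, 0, 0.2, 0, 0, 0, 0.3, 0, 0, 0.4, 0, 0, 0, 0.3, 0, 0, 0.4, 0, 0, 0, 0.3, 0, 0, 0.4, 0, 0, 0, 0.3, 0, 0, 0.4, 0, 0, 0, 0.3, 0, 0, 0.2, 0, 0, 0, 0.3, 0, 0, 0.12, 0, 0, 0, 0.3, 0, 0, 0.08, 0, 0, 0, 0.3, 0, 0, 0.05, 0, 0, 0, 0.3, 0, 0, 0.03, 0, 0, 0, 0.3, 0, 0, 0, 0, 0, 0, 0.3])

```text
t: 25.7
tool_pos: [0.5066, 0.0915, 0.0468]
tcp_rot: [3.141, 0.001, -3.109]
force: [0.2, 0.3, -2.1]
gripper_width: 0.0418
grasp_force: 15.0
```

Request:
move_arm(targets=[0, 0, 0.02, 0, 0, 0, 0.3, 0, 0, 0.015, 0, 0, 0, 0.3, 0, 0, 0, 0, 0, 0, 0.3])

```text
t: 26.0
tool_pos: [0.5067, 0.0915, 0.0457]
tcp_rot: [3.141, 0.001, -3.109]
force: [-2.2, -0.7, 8.3]
gripper_width: 0.0423
grasp_force: 15.0
```

Request:
move_arm(targets=[0, 0, -0.02, 0, 0, 0, 0.6, 0, 0, 0, 0, 0, 0, 0.7, 0, 0, 0, 0, 0, 0, 0.85, 0, 0, 0, 0, 0, 0, 1, 0, 0, 0, 0, 0, 0, 1, 0, 0, -0.2, 0, 0, 0, 1, 0, 0, -0.4, 0, 0, 0, 1, 0, 0, -0.5, 0, 0, 0, 1, 0, 0, -0.5, 0, 0, 0, 1, 0, 0, -0.5, 0, 0, 0, 1, 0, 0, -0.3, 0, 0, 0, 1, 0, 0, 0, 0, 0, 0, 1])

```text
t: 27.2
tool_pos: [0.5078, 0.0917, 0.1684]
tcp_rot: [3.141, 0.005, -3.108]
force: [0.0, -0.2, -0.2]
gripper_width: 0.0877
grasp_force: 0.0
```

```bash
python3 -c "
from h import *
go([.5293,-.327,.165],3.175)
P=cloud('side',robot.grab_frame('side')[1]).reshape(-1,3)
q=P[(np.hypot(*(P[:,:2]-[.53,-.327]).T)<.04)&(P[:,2]>.08)&(P[:,2]<.105)];print(len(q),q.min(0),q.max(0))"
```

```text
t 27.2 turn -0.0001 shift [-0.15 -8.38  0.07] q6 -1.45 rot [ 3.141  0.005 -3.108]
246 [ 0.51906073 -0.33882843  0.08007226] [ 0.54238768 -0.31455188  0.0990494 ]
```

Request:
move_arm(targets=[0, -0.28, 0, 0, 0, 0, 1, 0, -0.5, 0, 0, 0, 0, 1, -0.014, -0.6, 0, 0, 0, 0, 1, -0.014, -0.6, 0, 0, 0, 0, 1, -0.014, -0.6, 0, 0, 0, 0, 1, -0.014, -0.6, 0, 0, 0, 0, 1, -0.014, -0.6, 0, 0, 0, 0, 1, -0.014, -0.6, 0, 0, 0, 0, 1, -0.014, -0.6, 0, 0, 0, 0, 1, -0.014, -0.6, 0, 0, 0, 0, 1, -0.014, -0.6, 0, 0, 0, 0, 1, -0.014, -0.6, 0, 0, 0, 0, 1, -0.014, -0.6, 0, 0, 0, 0, 1, -0.014, -0.6, 0, 0, 0, 0, 1, 0, -0.3, 0, 0, 0, 0, 1, 0, -0.1, 0, 0, 0, 0, 1, 0, 0, 0, 0, 0, 0, 1, 0, 0, 0, 0, 0, 0, 1])

```text
t: 29.05
tool_pos: [0.5282, -0.326, 0.1653]
tcp_rot: [3.141, -0.001, -3.108]
force: [0.2, -0.0, -0.0]
gripper_width: 0.0877
grasp_force: 0.0
```

```bash
python3 -c "
from h import *
go([.53,-.327,.0435],3.175); print(robot.state()['tool_pos'])
p,d=robot.grab_frame('side');cv2.imwrite('pics/s5.png',cv2.resize(p[80:384,150:400],None,fx=1.9,fy=1.9))"
```

```text
t 29.05 turn 0.0 shift [-0.03 -0.02  2.44] q6 -2.18 rot [ 3.141e+00 -1.000e-03 -3.108e+00]
[ 0.52821825 -0.32599401  0.16529634]
```

View pics/s5.png

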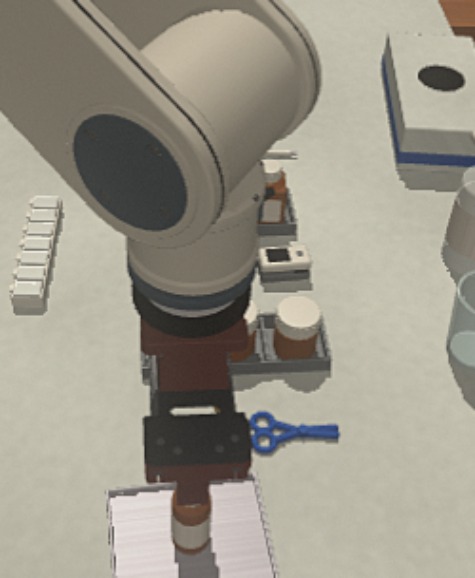

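The slim bottle is upright below the fingers (190,520 in the crop). I'll descend and grip it.

Request:
move_arm(targets=[-0.03, -0.02, 0.2, 0, 0, 0, 1, 0, 0, 0.4, 0, 0, 0, 1, 0, 0, 0.4, 0, 0, 0, 1, 0, 0, 0.4, 0, 0, 0, 1, 0, 0, 0.4, 0, 0, 0, 1, 0, 0, 0.35, 0, 0, 0, 1, 0, 0, 0.2, 0, 0, 0, 1, 0, 0, 0.07, 0, 0, 0, 1, 0, 0, 0, 0, 0, 0, 0.2, 0, 0, 0, 0, 0, 0, 0.2, 0, 0, 0, 0, 0, 0, 0.2, 0, 0, 0, 0, 0, 0, 0.2, 0, 0, 0, 0, 0, 0, 0.2, 0, 0, 0, 0, 0, 0, 0.2, 0, 0, 0, 0, 0, 0, 0.2, 0, 0, 0, 0, 0, 0, 0.2])

```text
t: 30.7
tool_pos: [0.5302, -0.328, 0.0448]
tcp_rot: [3.142, 0.0, -3.109]
force: [-0.4, 0.6, 0.8]
gripper_width: 0.0337
grasp_force: 15.0
```

Request:
move_arm(targets=[0, 0, 0, 0, 0, 0, 0.2, 0, 0, 0, 0, 0, 0, 0.2, 0, 0, -0.1, 0, 0, 0, 0.2, 0, 0, -0.2, 0, 0, 0, 0.2, 0, 0, -0.4, 0, 0, 0, 0.2, 0, 0, -0.5, 0, 0, 0, 0.2, 0, 0, -0.5, 0, 0, 0, 0.2, 0, 0, -0.4, 0, 0, 0, 0.2, 0, 0, -0.2, 0, 0, 0, 0.2, 0, 0, -0.1, 0, 0, 0, 0.2, 0, 0, 0, 0, 0, 0.02, 0.2, 0, 0, 0, 0, 0, 0.017, 0.2, 0, 0, 0, 0, 0, 0, 0.2])

```text
t: 32.0
tool_pos: [0.5296, -0.3277, 0.1639]
tcp_rot: [3.141, -0.001, 3.058]
force: [-0.0, -1.1, -0.8]
gripper_width: 0.0334
grasp_force: 15.0
```

```bash
python3 -c "
from h import *
go([.4912,.3414,.165],3.058); s=robot.state();print(s['tool_pos'],s['gripper_width'],s['grasp_force'])"
```

```text
t 32.0 turn -0.0 shift [ 1.88 13.27 -0.02] q6 -2.06 rot [ 3.141e+00 -1.000e-03  3.058e+00]
[ 0.52961688 -0.3276715   0.16392867] 0.03341362868381859 15.000198483467102
```

Request:
move_arm(targets=[0.03, 0.2, 0, 0, 0, 0, 0.2, 0.06, 0.4, 0, 0, 0, 0, 0.2, 0.085, 0.6, 0, 0, 0, 0, 0.2, 0.085, 0.6, 0, 0, 0, 0, 0.2, 0.085, 0.6, 0, 0, 0, 0, 0.2, 0.085, 0.6, 0, 0, 0, 0, 0.2, 0.085, 0.6, 0, 0, 0, 0, 0.2, 0.085, 0.6, 0, 0, 0, 0, 0.2, 0.085, 0.6, 0, 0, 0, 0, 0.2, 0.085, 0.6, 0, 0, 0, 0, 0.2, 0.085, 0.6, 0, 0, 0, 0, 0.2, 0.085, 0.6, 0, 0, 0, 0, 0.2, 0.085, 0.6, 0, 0, 0, 0, 0.2, 0.085, 0.6, 0, 0, 0, 0, 0.2, 0.085, 0.6, 0, 0, 0, 0, 0.2, 0.085, 0.6, 0, 0, 0, 0, 0.2, 0.085, 0.6, 0, 0, 0, 0, 0.2, 0.085, 0.6, 0, 0, 0, 0, 0.2, 0.085, 0.6, 0, 0, 0, 0, 0.2, 0.085, 0.6, 0, 0, 0, 0, 0.2])

```text
t: 34.0
tool_pos: [0.4949, 0.2487, 0.1646]
tcp_rot: [-3.141, -0.001, 3.06]
force: [-0.0, -0.0, -0.9]
gripper_width: 0.034
grasp_force: 15.0
```

Request:
move_arm(targets=[0.085, 0.6, 0, 0, 0, 0, 0.2, 0.085, 0.6, 0, 0, 0, 0, 0.2, 0.06, 0.4, 0, 0, 0, 0, 0.2, 0.03, 0.2, 0, 0, 0, 0, 0.2, 0, 0.07, 0, 0, 0, 0, 0.2, 0, 0, 0, 0, 0, 0, 0.2, 0, 0, 0, 0, 0, 0, 0.2])

```text
t: 34.7
tool_pos: [0.4913, 0.3402, 0.1646]
tcp_rot: [-3.141, -0.0, 3.058]
force: [0.5, -0.3, -0.3]
gripper_width: 0.0338
grasp_force: 15.0
```

```bash
python3 -c "
from h import *
go([.4912,.3414,.047],3.058); s=robot.state();print(s['tool_pos'],s['gripper_width'],s['grasp_force'])
p,d=robot.grab_frame('side');cv2.imwrite('pics/s6.png',cv2.resize(p[40:280,170:400],None,fx=2.4,fy=2.4))"
```

```text
t 34.7 turn -0.0 shift [0.   0.02 2.35] q6 -0.9 rot [-3.141 -0.     3.058]
[0.49131602 0.34016876 0.16461158] 0.033760296530100056 14.999629855155945
```

View pics/s6.png

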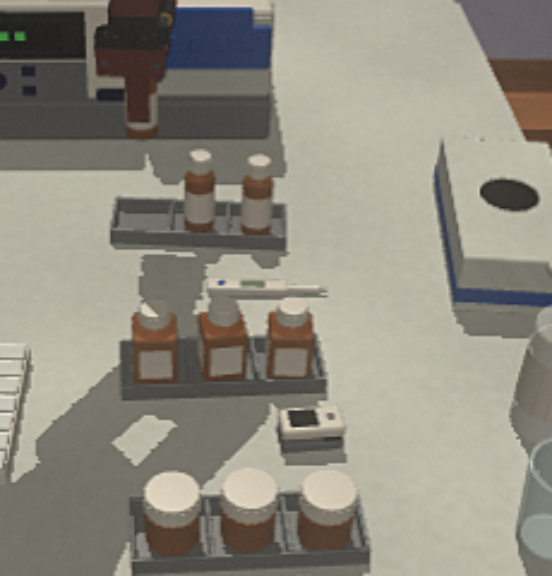

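The square bottle stands in its well (155,345 in the crop), the slim well (142,220) is empty, and the slim bottle hangs above it. I'll lower it.

Request:
move_arm(targets=[0, 0.01, 0.2, 0, 0, 0, 0.2, 0, 0, 0.4, 0, 0, 0, 0.2, 0, 0, 0.4, 0, 0, 0, 0.2, 0, 0, 0.4, 0, 0, 0, 0.2, 0, 0, 0.4, 0, 0, 0, 0.2, 0, 0, 0.25, 0, 0, 0, 0.2, 0, 0, 0.12, 0, 0, 0, 0.2, 0, 0, 0.08, 0, 0, 0, 0.2, 0, 0, 0.05, 0, 0, 0, 0.2, 0, 0, 0.02, 0, 0, 0, 0.2, 0, 0, 0, 0, 0, 0, 0.2])

```text
t: 35.85
tool_pos: [0.4919, 0.3417, 0.0492]
tcp_rot: [3.141, 0.001, 3.058]
force: [0.7, -0.0, -1.0]
gripper_width: 0.0339
grasp_force: 15.0
```

Request:
move_arm(targets=[0, 0, 0.02, 0, 0, 0, 0.2, 0, 0, 0.02, 0, 0, 0, 0.2, 0, 0, 0.01, 0, 0, 0, 0.2, 0, 0, 0, 0, 0, 0, 0.2])

```text
t: 36.25
tool_pos: [0.4918, 0.3417, 0.0468]
tcp_rot: [3.141, 0.0, 3.058]
force: [-0.8, 0.0, 4.7]
gripper_width: 0.0338
grasp_force: 15.0
```

Contact is made, so I'll release and retreat upward.

Request:
move_arm(targets=[0, 0, 0, 0, 0, 0, 0.45, 0, 0, 0, 0, 0, 0, 0.6, 0, 0, 0, 0, 0, 0, 0.8, 0, 0, 0, 0, 0, 0, 1, 0, 0, 0, 0, 0, 0, 1, 0, 0, 0, 0, 0, 0, 1, 0, 0, -0.2, 0, 0, 0, 1, 0, 0, -0.4, 0, 0, 0, 1, 0, 0, -0.5, 0, 0, 0, 1, 0, 0, -0.5, 0, 0, 0, 1, 0, 0, -0.5, 0, 0, 0, 1, 0, 0, -0.5, 0, 0, 0, 1, 0, 0, -0.5, 0, 0, 0, 1, 0, 0, -0.3, 0, 0, 0, 1, 0, 0, 0, 0, 0, 0, 1])

```text
t: 37.75
tool_pos: [0.4927, 0.3422, 0.2188]
tcp_rot: [3.139, 0.004, 3.058]
force: [-0.1, -0.1, 0.5]
gripper_width: 0.0878
grasp_force: 0.0
```

```bash
python3 -c "
from h import *
p,d=robot.grab_frame('side');cv2.imwrite('pics/s7.png',cv2.resize(p[60:384,140:410],None,fx=1.8,fy=1.8))"
```

```text
(no output)
```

View pics/s7.png

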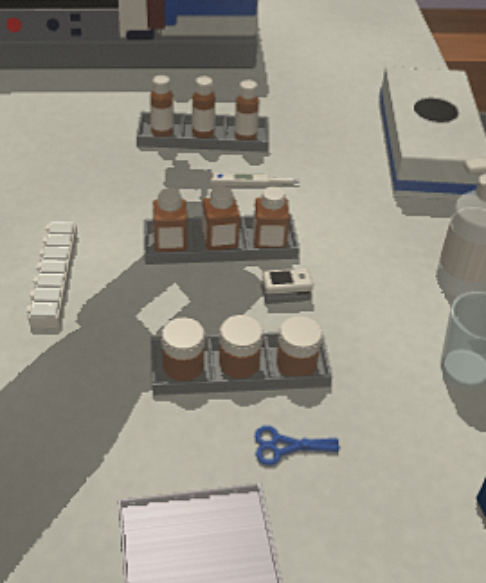

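All three containers stand in their own caddies (first wells at about (162,110), (170,225) and (183,350) in the crop). The tray is empty, and the thermometer, oximeter and clamp are where they were.

```bash
python3 -c "
from rig import robot
print(robot.finish_job())"
```

```text
the job is handed in; nothing more can be done
None
```

The job is handed in at about 38 s: the jar, square bottle and slim bottle each stand upright in their own caddy's near well, the tray is empty again, and the last picture shows the thermometer, oximeter and clamp where they were.

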